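Close the pressing mould on the solid roundel and keep it pressed

TASK

Two lower mould halves are fixed on the bench, one loaded with a solid round blank and the other with an open ring. Pick up the loose upper half by its wooden grip, fit it over the two dowels of the lower half that holds the solid blank, and press it down against the spring until the two halves meet face to face; finish while still gripping it and holding the pair pressed shut. Leave the ring's lower half alone and do not disturb the other things on the bench.

Things in the scene. Friction and masses are not known exactly. Their poses are not given: they have to be found in the camera images.
- mould_top: loose upper mould half, 0.3 to 0.46 kg: aluminium plate 126 (x) x 80 (y) x 18 mm with two 14 mm through holes at x = +-52 mm, y = 0; on top in the middle a wooden grip bar 58 (x) x 24 (y) mm, its top 63 mm above the underside; pinch it across y. Half-turn symmetric. Origin: centre of the flat underside, z up: at 0 on the bench at the start, at 30 mm closed on a lower half, 38 mm with the bed up
- bottom_1: fixed lower mould half, aluminium block 140 (x) x 85 (y) mm, face 30 mm above the bench; foot 172 mm long, 8 mm high. On the face at x = +-52 mm, y = 0 two steel dowels, 10 mm thick, 30 mm tall, the upper 10 mm tapering to 3 mm. A piece lies on a sprung bed in its middle well, 8 mm proud of the face. Half-turn symmetric. Origin: centre of underside, on the bench, z up
- bottom_2: fixed lower mould half, aluminium block 140 (x) x 85 (y) mm, face 30 mm above the bench; foot 172 mm long, 8 mm high. On the face at x = +-52 mm, y = 0 two steel dowels, 10 mm thick, 30 mm tall, the upper 10 mm tapering to 3 mm. A piece lies on a sprung bed in its middle well, 8 mm proud of the face. Half-turn symmetric. Origin: centre of underside, on the bench, z up
- roundel: the solid blank: plain grey metal disc without a hole, 50 mm across, 14 mm thick, lying loose on the sprung bed of one of the lower halves, its underside 24 mm and its top 38 mm above the bench. Origin: centre of the underside
- ring: grey metal ring, 50 mm across with a 28 mm hole, 14 mm thick, lying loose on the sprung bed of the other lower half. Origin: centre of the underside
- bed_1 (a joint): sprung bed of bottom_1 (m), down is positive: 0 up (at the start), 0.008 when the mould is closed and the piece flush with the face. The spring pushes up with 8 N at 0, 14.5 N when closed, so the upper half's weight cannot close it: keep pushing down with 10 to 20 N; let go, it rises
- bed_2 (a joint): sprung bed of bottom_2 (m), down is positive: 0 up (at the start), 0.008 when the mould is closed and the piece flush with the face. The spring pushes up with 8 N at 0, 14.5 N when closed, so the upper half's weight cannot close it: keep pushing down with 10 to 20 N; let go, it rises
- tape_roll: roll of masking tape, 104 mm across, 25 mm high, beyond the work; must stay where it is
- tip_tin: small flat round tin, 53 mm across, 20 mm high, beyond the work; must stay where it is
- patina_bottle: brown bottle with black cap, 54 mm across, 97 mm high, beyond the work; must stay where it is
Mind the look-alikes: they are no part of the job. Leave any purple look-alike of the bottom_1 alone.

How it is judged:
At the end, for the whole second after the job is handed in: Upper half on the dowels of the roundel's lower half: within 5 mm and 0.07 rad, faces within 2.5 mm, bed down 5.5 mm or more, roundel pressed with over 5 N, fingers still on the upper half; the ring in its place (6 mm) on the other bed, which is up (under 2 mm) (contact force between the fingers and mould_top above 2 N and ((horizontal distance between roundel and bottom_1 below 0.006 m and horizontal distance between ring and bottom_2 below 0.006 m and horizontal distance between mould_top and bottom_1 below 0.005 m and z of mould_top in the frame of bottom_1 between 0.027 and 0.0325 m and angle between the x axis of mould_top and the x axis of bottom_1, either way round below 0.07 rad and value of joint bed_1 above 0.0055 m and value of joint bed_2 below 0.002 m and contact force between mould_top and roundel above 5 N) or (horizontal distance between roundel and bottom_2 below 0.006 m and horizontal distance between ring and bottom_1 below 0.006 m and horizontal distance between mould_top and bottom_2 below 0.005 m and z of mould_top in the frame of bottom_2 between 0.027 and 0.0325 m and angle between the x axis of mould_top and the x axis of bottom_2, either way round below 0.07 rad and value of joint bed_2 above 0.0055 m and value of joint bed_1 below 0.002 m and contact force between mould_top and roundel above 5 N))); the arm keeps its last pose, push and grip.
It fails at once if the upper half is set down or pressed on the lower half that holds the ring ((horizontal distance between roundel and bottom_1 below 0.01 m and (value of joint bed_2 above 0.003 m or contact force between mould_top and bottom_2 above 3 N)) or (horizontal distance between roundel and bottom_2 below 0.01 m and (value of joint bed_1 above 0.003 m or contact force between mould_top and bottom_1 above 3 N))).
It fails at once if a bystander (tape roll, tin, bottle) is moved by more than 30 mm (distance of any of tape_roll, tip_tin, patina_bottle from where it was at the start of the episode above 0.03 m).
It also fails if it takes over 45 s, if anything falls off the work surface, if the arm or the gripper's body presses on something with over 40 N, if the wrist force passes 120 N, or if a joint passes its speed limit or range.

ROBOT

A 6-joint arm with a two-finger parallel gripper is mounted at the origin on the work surface; the furniture and walls round the work are solid. World frame = base frame: x ahead of the robot, y to its left, z up, the work surface at z = 0. Lengths are in m, angles in rad, forces in N, time in s.
With the tool pointing down it reaches from about 0.425 to 0.95 m from the base axis. Payload 3.5 kg.
Tool frame: the origin (TCP) lies at the very end of the fingers, on their centre line; the grasp point (between the pads) lies 19 mm behind it; z points along the fingers, y is the line along which they close (so a half turn about z gives the same grasp; the last joint's range is limited). The gripper opens to 85 mm and grips with 20 to 120 N. Pads are 22 mm wide; open, the fingers measure 114 mm over their backs; the gripper's body (76 mm by 85 mm) begins 54 mm behind the grasp point. The pads swing forward as they close: fully open they stand 13 mm farther back than shut.
Start: joints at [0.984, 0.286, 1.577, -0, 1.279, -0.15], TCP at [0.286, 0.612, 0.231] pointing down, gripper open.
Joint ranges: [-2.77, 2.77], [-0.9, 2.22], [0.21, 2.48], [-1.53, 4.67], [0.24, 2.81], [-2.84, 2.84]. Speed limits (rad/s): [2.79, 2.79, 3.14, 3.14, 3.14, 3.14].

INTERFACE

Orientations are given as a rotation vector (axis times angle).
In Python, from bench import r gives the robot as it stands. The module is installed in compiled form; this text tells all that it offers.
- The arm moves only by the tool step_arm, never from a script. Its argument "commands" is one flat list of numbers, 5 for each row, row after row: the shift along the tool's x, y, z in units of 30 mm (1.0 is 30 mm), then the turn about the tool's z in units of 5 degrees (1.0 is 5 degrees), then the closure, from -1 (fully open) to 1 (shut), so that 0 is half open. A call has 1 to 20 rows; each row is the pose to reach, as a shift and turn from the pose commanded when the call began, along the tool's axes at that moment; what a row does not reach only later rows make up. A row lasts 1/12 s, in which the tool goes at most 41.7 mm and 7.16 degrees, less where a joint would pass 70% of its speed; a pose out of reach is approached as far as the arm can. A call with a gripper value outside its range is refused whole. The fingers move at their own pace and stop on an object; the grip force is fixed at half the most. Time passes only in rows, so rows that repeat a pose let the fingers close. It gives the time, the measured TCP pose, the force, the opening and the grip force at its end, in the units of the state.
- r.sense(): the state, without advancing time (a new reading comes with each control period).
- r.read_camera(name): name is "scene" or "top"; returns a dict with "pixels" (384x512x3 uint8, red, green, blue), "vertical_fov" (degrees; the focal length in pixels is half the picture's height over the tangent of half this angle, whatever the lens; pixels are square), "cx", "cy" (the principal point, pixels), "pose" (4x4, takes a point from camera to world coordinates). Camera axes: x right, y up, looking along -z (the intrinsics and any distortion apply to the point x, -y, -z); pixel columns grow to the right and rows downward; lengths in m; the calibration is good to about 2 mm. A picture is of the moment at which its call begins. There is no depth.
- r.job_done(): hands the job in; it is judged then, once.
The state is a dict: "time_s": time; "joint_pos": joint angles; "joint_velocities": joint speeds; "joint_efforts": joint torques, N m; "tcp_pos": TCP position; "ee_rot": TCP orientation; "ft_force": force on the tool from outside, world axes, zero at the start; "wrist_torque": the same for the moment, N m; "gripper_width": finger opening in m; "grasp_force": force on a finger pad.
Only numpy, scipy, OpenCV 4.12 (cv2) and the standard library are available. Lean on these libraries where they do the work, as an engineer would, in place of code of your own. Each camera call takes 0.05 s, during which the arm holds its last target. There are 200 camera calls.

## Working session

There is one attempt and no reset: what is moved stays moved. The work goes in short steps, Python scripts to look and compute and a tool call to move; the robot and the scene stay as the last step left them, time stands still between calls to the robot, and variables do not carry over. Pictures are saved under pics/ and viewed, at most 10 in all, crops included, and the job is handed in when it is done.

Besides the shell and the picture viewer there is one more tool, called after ">>>" as name(argument=value, ...), one argument or row to a line, values as JSON. step_arm: Moves the arm, as the interface text tells. Its arguments: {"type":"object","properties":{"commands":{"type":"array","items":{"type":"number"}}},"required":["commands"]}

```bash
mkdir -p pics
cat > h.py <<'E'
import numpy as np, cv2
from bench import r
def look(n,fn=None):
    c=r.read_camera(n)
    if fn: cv2.imwrite('pics/'+fn,c['pixels'][:,:,::-1])
    return c
def ray(c,u,v):
    f=192/np.tan(np.radians(c['vertical_fov'])/2); P=np.array(c['pose'])
    return P[:3,3],P[:3,:3]@np.array([(u-c['cx'])/f,-(v-c['cy'])/f,-1])
def onz(c,u,v,z):
    o,d=ray(c,u,v); return o+d*(z-o[2])/d[2]
def proj(c,p):
    f=192/np.tan(np.radians(c['vertical_fov'])/2); P=np.array(c['pose'])
    q=P[:3,:3].T@(np.array(p)-P[:3,3]); return c['cx']-f*q[0]/q[2],c['cy']+f*q[1]/q[2]
E
python3 - <<'E'
from h import *
for n in('scene','top'):
    c=look(n,n+'0.png'); print(n,{k:v for k,v in c.items() if k!='pixels'})
print(r.sense())
a=cv2.imread('pics/scene0.png');b=cv2.imread('pics/top0.png')
cv2.imwrite('pics/both.png',cv2.resize(np.vstack([a,b]),None,fx=.78,fy=.78))
E
```

```text
scene {'vertical_fov': 47.38988030948451, 'cx': 250.3186788641551, 'cy': 185.08449782191857, 'pose': array([[ 0.90499363,  0.21515478, -0.36700811,  0.00589119],
       [-0.42541921,  0.45313678, -0.78338085, -1.16703058],
       [-0.00224326,  0.86508698,  0.50161688,  0.709904  ],
       [ 0.        ,  0.        ,  0.        ,  1.        ]])}
top {'vertical_fov': 49.069303099157274, 'cx': 252.14152103402913, 'cy': 198.18994558032543, 'pose': array([[ 1.90421009e-03,  9.93072949e-01, -1.17484006e-01,
         3.78267755e-01],
       [-9.99968833e-01,  9.90796020e-04, -7.83270883e-03,
        -1.08266441e-01],
       [-7.66204857e-03,  1.17495260e-01,  9.93043885e-01,
         1.14265758e+00],
       [ 0.00000000e+00,  0.00000000e+00,  0.00000000e+00,
         1.00000000e+00]])}
{'time_s': 0.1, 'joint_pos': array([ 9.84008825e-01,  2.87109033e-01,  1.57803457e+00,  1.34020917e-05,
        1.27861616e+00, -1.50014157e-01]), 'joint_velocities': array([ 0.00240892, -0.00108414, -0.00297657,  0.00042187, -0.00105872,
        0.00083587]), 'joint_efforts': array([ 1.23206402e-03, -4.07301271e+01, -2.93699169e+01, -9.50407548e-05,
        3.41963445e-03, -9.19732429e-06]), 'tcp_pos': array([0.28518083, 0.61113763, 0.23006205]), 'ee_rot': array([-0.68047535, -3.06619789,  0.00316763]), 'ft_force': array([1.47171945, 0.50202257, 0.32825977]), 'wrist_torque': array([ 0.01425161, -0.04222136,  0.01905206]), 'grasp_force': 0.0, 'gripper_width': 0.08510215668343138}
```

View pics/top0.png

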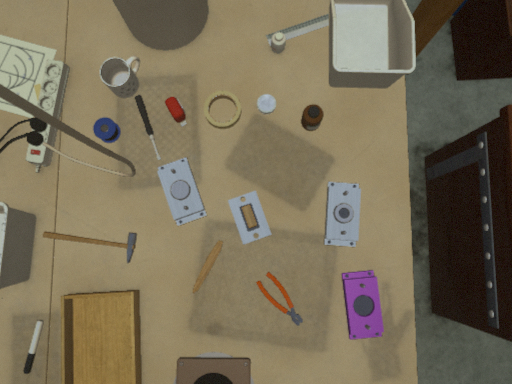

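View pics/scene0.png

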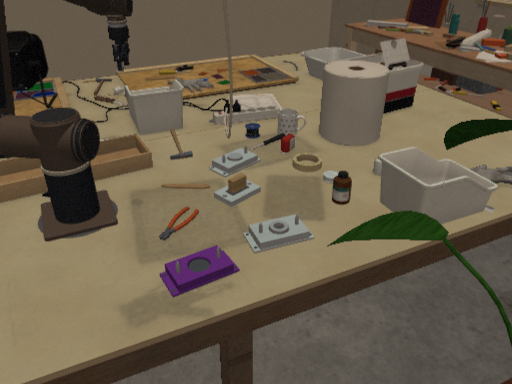

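Top view: the loose upper half with its wooden grip is at (250,217). There are three lower-half candidates: the plain disc at (180,190), the ring with a dark hole at (343,213), and the purple look-alike at (363,305). By the description the target is (180,190). I'll check it in one crop and measure.

```bash
cat >> h.py <<'E'
def blobs(c,box,cond):
    x0,y0,x1,y1=box; hsv=cv2.cvtColor(c['pixels'],cv2.COLOR_RGB2HSV).astype(int)
    m=np.zeros(hsv.shape[:2],np.uint8); m[y0:y1,x0:x1]=cond(hsv,c['pixels'].astype(int))[y0:y1,x0:x1]*255
    k,_=cv2.findContours(m,cv2.RETR_EXTERNAL,cv2.CHAIN_APPROX_NONE)
    return m,max(k,key=cv2.contourArea)
def rect(c,k,z):
    p=np.array([onz(c,u,v,z)[:2] for u,v in k[:,0,:]],np.float32)
    (x,y),(w,h),a=cv2.minAreaRect(p)
    if w<h: a+=90; w,h=h,w
    return (round(x,4),round(y,4)),(round(w,4),round(h,4)),round((a+90)%180-90,1)
E
python3 - <<'E'
from h import *
c=look('top')
al=lambda h,p:(p[:,:,2]>p[:,:,0]-2)&(p[:,:,2]>110)
wood=lambda h,p:(p[:,:,0]>p[:,:,2]+25)
for n,b,z in(('top',(220,180,280,250),.018),('solid',(150,150,212,232),.03),('ring',(315,172,370,255),.03)):
    m,k=blobs(c,b,al); print(n,rect(c,k,z),cv2.contourArea(k))
m,k=blobs(c,(238,202,263,232),wood); print('grip',rect(c,k,.063),cv2.contourArea(k),cv2.boundingRect(k))
im=c['pixels'][:,:,::-1]
o=[cv2.resize(im[150:240,x:x+80],None,fx=3.2,fy=5.0*.64,interpolation=cv2.INTER_CUBIC) for x in(145,210,305)]
cv2.imwrite('pics/crop.png',np.hstack(o))
E
```

```text
top ((0.4607, -0.0911), (0.1256, 0.0796), 19.9) 1314.0
solid ((0.529, 0.0916), (0.1667, 0.0855), 20.0) 1865.5
ring ((0.4688, -0.3385), (0.1666, 0.0886), -4.4) 1932.0
grip ((0.4603, -0.0913), (0.0582, 0.0241), 20.6) 182.5 (242, 205, 15, 23)
```

View pics/crop.png

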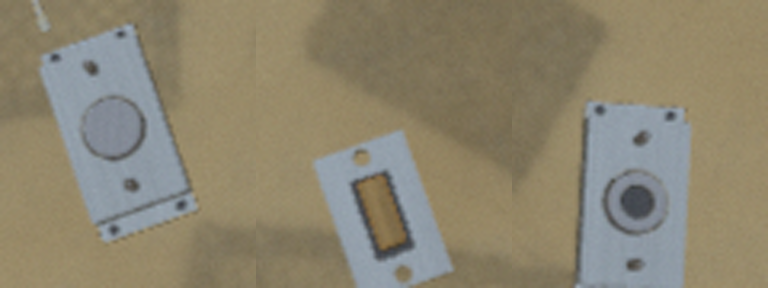

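Crop: the left block holds the plain disc (crop 113,127), the right one the ring with a dark hole, and the middle one is the upper half with the grip. The sizes match. A thin vertical pole stands near top (130,170), so I'll locate it too.

```bash
cat >> h.py <<'E'
from scipy.spatial.transform import Rotation as R
def togo(p,yaw_x):
    "shift in tool axes (30mm units) and turn (5deg units) to TCP p with tool y across mould x axis at yaw_x deg"
    s=r.sense(); M=R.from_rotvec(s['ee_rot']).as_matrix()
    d=M.T@(np.array(p)-s['tcp_pos'])/.03
    t=np.radians(yaw_x); t=M.T@np.array([np.cos(t),np.sin(t),0])
    a=np.degrees(np.arctan2(t[1],t[0])); a=(a+90)%180-90
    return d.round(3),round(a/5,3),s['tcp_pos'].round(4)
E
python3 - <<'E'
from h import *
c=look('top');s=look('scene')
for a in[(173.1,170.6),(185.9,207.5)]: print('dowel',onz(c,*a,.045))
al=lambda h,p:(p[:,:,2]>p[:,:,0]-2)&(p[:,:,2]>110)
print('disc',onz(c,180.3,189.7,.038))
for z in(0,.05): print('pole',z,onz(c,131,168,z),onz(s,229.5,136,z))
m,k=blobs(c,(150,150,212,232),al); e=cv2.approxPolyDP(k,4,True)[:,0]
print(e.tolist(),[onz(c,u,v,.008)[:2].round(4).tolist() for u,v in e])
print(togo((.4605,-.091,.13),20),R.from_rotvec(r.sense()['ee_rot']).as_matrix().round(3))
E
```

```text
dowel [0.58160504 0.11017628 0.045     ]
dowel [0.48335356 0.07417698 0.045     ]
disc [0.53145924 0.09119323 0.038     ]
pole 0 [0.59718085 0.2358951  0.        ] [0.61685366 0.33274727 0.        ]
pole 0.05 [0.58760173 0.2208354  0.05      ] [0.57382232 0.22711483 0.05      ]
[[186, 158], [158, 167], [178, 225], [205, 215]] [[0.6237, 0.0828], [0.5985, 0.1593], [0.4394, 0.1007], [0.4666, 0.0282]]
(array([-15.194, -18.741,   3.374]), np.float64(-9.005), array([0.2854, 0.6114, 0.2307])) [[-0.906  0.423 -0.001]
 [ 0.423  0.906 -0.001]
 [ 0.    -0.001 -1.   ]]
```

>>> step_arm(
  commands=[-8.4, -7.5, 1, -4, -1, -8.4, -7.5, 1, -4, -1, -8.4, -7.5, 1, -4, -1, -8.4, -7.5, 1, -4, -1, -8.4, -7.5, 1, -4, -1, -8.4, -7.5, 1, -4, -1, -8.4, -7.5, 1, -4, -1, -8.4, -7.5, 1, -4, -1, -15.2, -18.75, 3.2, -9, -1, -15.2, -18.75, 3.2, -9, -1, -15.2, -18.75, 3.2, -9, -1, -15.2, -18.75, 3.2, -9, -1, -15.2, -18.75, 3.2, -9, -1, -15.2, -18.75, 3.2, -9, -1, -15.2, -18.75, 3.2, -9, -1, -15.2, -18.75, 3.2, -9, -1, -15.2, -18.75, 3.2, -9, -1, -15.2, -18.75, 3.2, -9, -1, -15.2, -18.75, 3.2, -9, -1, -15.2, -18.75, 3.2, -9, -1],
)

```text
time_s: 1.92
tcp_pos: [0.4606, -0.0931, 0.135]
ee_rot: [0.537, -3.095, -0.001]
ft_force: [1.0, 0.8, -0.3]
gripper_width: 0.0852
grasp_force: 0.0
```

Run:
```python
from h import *
c=look('top','t1.png');s=look('scene','s1.png')
print(togo((.4605,-.091,.027),20),r.sense()['ft_force'],r.sense()['joint_pos'].round(2))
for n,q in(('top',c),('scene',s)): print(n,proj(q,r.sense()['tcp_pos']))
im=s['pixels'][100:220,150:310,::-1]; t=c['pixels'][140:260,140:300,::-1]
cv2.imwrite('pics/z1.png',np.hstack([cv2.resize(i,None,fx=2.5,fy=2.5) for i in(im,t)]))
```

```text
(array([ 0.005, -0.019,  3.607]), np.float64(-0.014), array([ 0.4605, -0.0905,  0.1352])) [-0.80117648  0.00252501 -0.33287944] [-0.41 -0.07  2.15  0.    1.06 -2.33]
top (np.float64(248.02804301414233), np.float64(213.46103923826567))
scene (np.float64(235.0710683865987), np.float64(155.27471917578768))
```

View pics/z1.png

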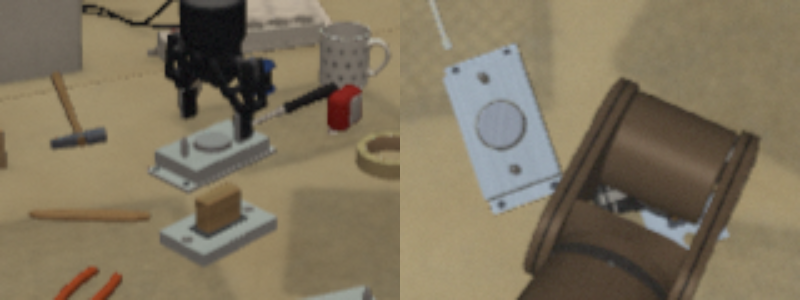

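Scene crop: the open fingers straddle the grip line above the upper half and nothing is disturbed. I'll descend and grip.

>>> step_arm(
  commands=[0, 0, 1, 0, -1, 0, 0, 2, 0, -1, 0, 0, 3, 0, -1, 0, 0, 3.6, 0, -1, 0, 0, 3.6, 0, -1, 0, 0, 3.6, 0, -1, 0, 0, 3.6, 0, 1, 0, 0, 3.6, 0, 1, 0, 0, 3.6, 0, 1, 0, 0, 3.6, 0, 1, 0, 0, 3.6, 0, 1, 0, 0, 3.6, 0, 1, 0, 0, 3.6, 0, 1, 0, 0, 3.6, 0, 1, 0, 0, 3.6, 0, 1],
)

```text
time_s: 3.27
tcp_pos: [0.4615, -0.0913, 0.0283]
ee_rot: [-0.544, 3.093, -0.001]
ft_force: [-1.3, 0.3, 5.4]
gripper_width: 0.0231
grasp_force: 59.5
```

>>> step_arm(
  commands=[0, 0, -1, 0, 1, 0, 0, -2, 0, 1, 0, 0, -3, 0, 1, 0, 0, -3.5, 0, 1, 0, 0, -3.5, 0, 1, 0, 0, -3.5, 0, 1],
)

```text
time_s: 3.77
tcp_pos: [0.4604, -0.0909, 0.1318]
ee_rot: [0.545, -3.094, 0.0]
ft_force: [-1.1, 0.7, -3.5]
gripper_width: 0.0235
grasp_force: 60.5
```

Run:
```python
from h import *
print(togo((.532,.092,.12),20),r.sense()['gripper_width'],r.sense()['ft_force'])
```

```text
(array([-4.326,  4.915,  0.394]), np.float64(-0.007), array([ 0.4604, -0.0909,  0.1318])) 0.02353520364438473 [-1.13416979  0.69480662 -3.52756586]
```

>>> step_arm(
  commands=[-0.43, 0.49, 0, 0, 1, -1.3, 1.47, 0, 0, 1, -2.16, 2.45, 0, 0, 1, -3, 3.4, 0, 0, 1, -3.7, 4.2, 0, 0, 1, -4.1, 4.7, 0.2, 0, 1, -4.32, 4.92, 0.4, 0, 1, -4.32, 4.92, 0.4, 0, 1, -4.32, 4.92, 0.4, 0, 1, -4.32, 4.92, 0.4, 0, 1],
)

```text
time_s: 4.6
tcp_pos: [0.531, 0.091, 0.1188]
ee_rot: [0.543, -3.091, -0.0]
ft_force: [0.5, -0.2, -3.7]
gripper_width: 0.0229
grasp_force: 60.1
```

Run:
```python
from h import *
c=look('top');s=look('scene','s2.png')
print(togo((.532,.092,.12),20),r.sense()['ft_force'])
im=s['pixels'][110:190,190:290,::-1]; t=c['pixels'][140:240,130:230,::-1]
cv2.imwrite('pics/z2.png',np.hstack([cv2.resize(i,(450,450*i.shape[0]//i.shape[1]) if 0 else (400,400),interpolation=cv2.INTER_CUBIC) for i in(im,t)]))
```

```text
(array([-0.021,  0.034, -0.   ]), np.float64(-0.024), array([0.5317, 0.0908, 0.12  ])) [-0.04216536  0.73008218 -2.78003432]
```

View pics/z2.png

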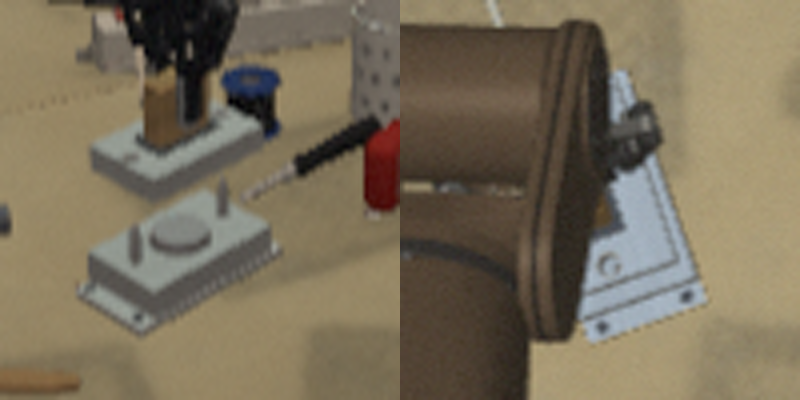

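Scene crop: the plate is held level straight above the disc block. Top crop: one hole shows at about px (182.5,205.5). I'll check that hole and the plate corner against the dowels.

Run:
```python
from h import *
c=look('top');s=look('scene')
print('hole',onz(c,182.5,205.5,.11),'want .4832 .0740')
print('dowel again',onz(c,185.9,207.5,.045))
# scene: front corner top edge plate / block face, expected pixels from TCP-centred model points
t=np.radians(20);M=np.array([[np.cos(t),-np.sin(t)],[np.sin(t),np.cos(t)]])
p=r.sense()['tcp_pos'][:2]
for n,ct,hx,hy,z in(('plate',p,.063,.04,.110),('block',(.532,.092),.07,.0425,.03)):
  for sx,sy in((-1,-1),(1,-1),(-1,1)):
    q=np.array(ct)+M@np.array([sx*hx,sy*hy]); u,v=proj(s,(*q,z)); print(n,sx,sy,round((u-190)*4),round((v-110)*5))
for q in((.052),(-.052)):
    w=np.array((.532,.092))+M@np.array([q,0]); u,v=proj(s,(*w,.06)); print('tip',round((u-190)*4),round((v-110)*5))
im=s['pixels'][115:185,200:270,::-1]; cv2.imwrite('pics/z3.png',cv2.resize(im,(560,560),interpolation=cv2.INTER_CUBIC))
```

```text
hole [0.4820828  0.07188403 0.11      ] want .4832 .0740
dowel again [0.48335356 0.07417698 0.045     ]
plate -1 -1 150 178
plate 1 -1 259 122
plate -1 1 86 143
block -1 -1 148 292
block 1 -1 266 225
block -1 1 81 251
tip 217 176
tip 129 223
```

Plate, block and dowel tips all sit offset by the same few crop pixels from the model, so relative alignment is within about 1–2 mm. I'll make a small correction and lower gently onto the dowels.

>>> step_arm(
  commands=[-0.04, 0.04, 0.3, 0, 1, -0.04, 0.04, 0.6, 0, 1, -0.04, 0.04, 0.8, 0, 1, -0.04, 0.04, 0.9, 0, 1, -0.04, 0.04, 1.0, 0, 1, -0.04, 0.04, 1.1, 0, 1, -0.04, 0.04, 1.2, 0, 1, -0.04, 0.04, 1.3, 0, 1, -0.04, 0.04, 1.4, 0, 1, -0.04, 0.04, 1.5, 0, 1, -0.04, 0.04, 1.6, 0, 1, -0.04, 0.04, 1.6, 0, 1, -0.04, 0.04, 1.6, 0, 1],
)

```text
time_s: 5.88
tcp_pos: [0.5327, 0.0936, 0.0721]
ee_rot: [0.545, -3.093, -0.0]
ft_force: [-0.2, -0.0, -3.1]
gripper_width: 0.0234
grasp_force: 60.2
```

Underside at about 44 mm with no side force, so the dowels are in the holes. Now press.

>>> step_arm(
  commands=[0, 0, 0.1, 0, 1, 0, 0, 0.2, 0, 1, 0, 0, 0.3, 0, 1, 0, 0, 0.4, 0, 1, 0, 0, 0.45, 0, 1, 0, 0, 0.45, 0, 1, 0, 0, 0.45, 0, 1, 0, 0, 0.45, 0, 1],
)

```text
time_s: 6.55
tcp_pos: [0.5334, 0.0936, 0.0607]
ee_rot: [0.545, -3.094, 0.0]
ft_force: [-4.5, 0.5, 8.8]
gripper_width: 0.0234
grasp_force: 61.7
```

Run:
```python
from h import *
s=look('scene');q=r.sense();print(q['tcp_pos'],q['ft_force'],q['wrist_torque'])
im=s['pixels'][110:190,190:290,::-1]; cv2.imwrite('pics/z4.png',cv2.resize(im,(800,600),interpolation=cv2.INTER_CUBIC))
```

```text
[0.53342314 0.0936004  0.06074908] [-5.35939579  0.09122002  7.2444204 ] [-0.00121683  0.78524224 -0.05207634]
```

View pics/z4.png

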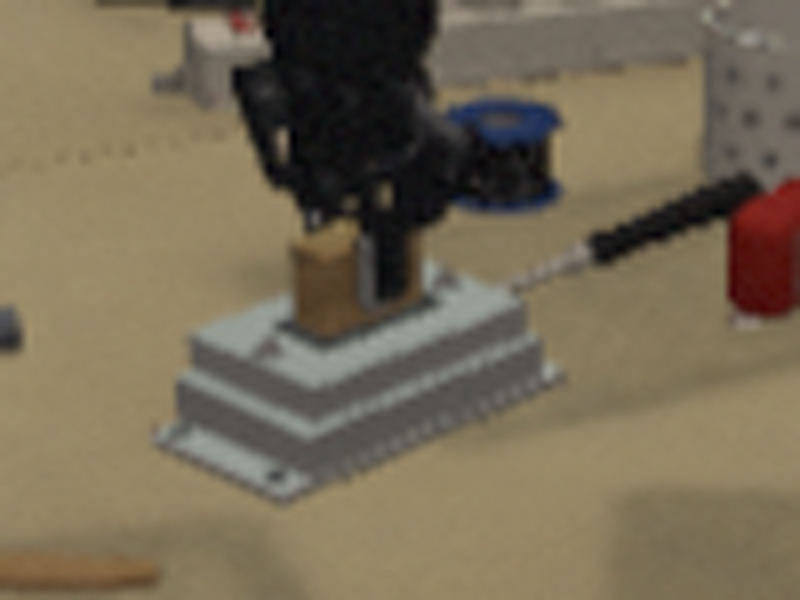

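The plate is on both dowels with the faces nearly closed. I'll press a little further and ease the side load.

>>> step_arm(
  commands=[0.03, 0, 0.05, 0, 1, 0.03, 0, 0.1, 0, 1, 0.03, 0, 0.15, 0, 1, 0.03, 0, 0.18, 0, 1, 0.03, 0, 0.18, 0, 1, 0.03, 0, 0.18, 0, 1, 0.03, 0, 0.18, 0, 1],
)

```text
time_s: 7.18
tcp_pos: [0.5333, 0.0935, 0.0583]
ee_rot: [-0.545, 3.094, 0.0]
ft_force: [-10.2, 0.2, 21.3]
gripper_width: 0.0232
grasp_force: 63.7
```

>>> step_arm(
  commands=[0.03, 0, 0.03, 0, 1, 0.03, 0, 0.03, 0, 1, 0.03, 0, 0.03, 0, 1, 0.03, 0, 0.03, 0, 1],
)

```text
time_s: 7.52
tcp_pos: [0.5333, 0.0935, 0.0583]
ee_rot: [-0.544, 3.092, 0.001]
ft_force: [-11.0, 0.7, 23.6]
gripper_width: 0.0236
grasp_force: 64.1
```

Run:
```python
from h import *
s=look('scene');q=r.sense();print(q['tcp_pos'],q['ft_force'],q['wrist_torque'],q['joint_efforts'])
a=s['pixels'][110:190,190:290,::-1]; b=s['pixels'][205:255,230:330,::-1]
cv2.imwrite('pics/z5.png',np.vstack([cv2.resize(a,(440,352),interpolation=cv2.INTER_CUBIC),cv2.resize(b,(440,220),interpolation=cv2.INTER_CUBIC)]))
```

```text
[0.53332698 0.09352097 0.05824345] [-10.01047724   1.95529925  24.61833845] [0.24374421 1.66890158 0.00379295] [ -1.53105699 -20.80588639 -19.31537747  -0.24638616  -2.490284
  -0.02619776]
```

View pics/z5.png

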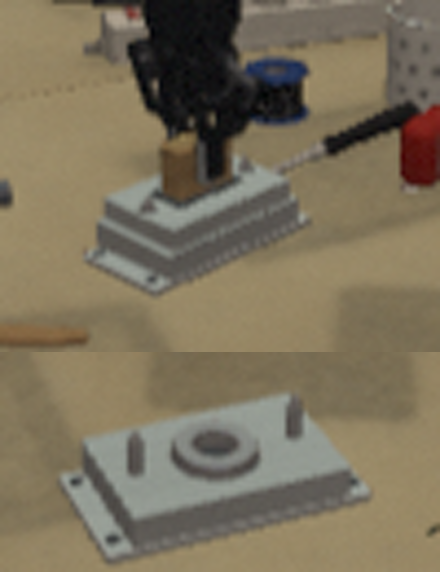

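The pair is shut: height has stopped at 58.3 mm (underside 30 mm) while the force still rises. The lower crop shows the ring block untouched.

```bash
python3 -c "
from bench import r
print(r.job_done())"
```

```text
the job is handed in; nothing more can be done
None
```

I fitted the upper half onto the solid blank's lower half and handed the job in with it gripped and pressed shut: underside at about 30 mm, wrist reading about 24 N. The last picture showed the ring's half untouched; I didn't check the other items at the end, and the hand-in returned no verdict.

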